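# Fit the scrub brush to the cordless scrubber and hold it down

### The job

Take the oblong blue-bristled scrub brush out of its rack and fit it to the scrubber standing in its dock: turn it until its cross-shaped stem meshes with the cross-shaped socket, slide it fully home and keep pressing it down against the spring inside. Finish while still gripping the brush and pressing it home (do not let go, the spring would push it back up), and leave the other things where they are.

Things in the scene. Friction and masses are not known exactly. Their poses are not given: they have to be found in the camera images.
- brush_grip (a point): Loose scrub brush (0.1 kg), stem down in a rack hole. Point: centre of its white oblong grip block, 56 mm along x, 34 mm along y (grip across this, on the flat sides), 28 mm high; z up. On the block: stiff blue bristles, 12 mm high, 50 x 28 mm (top 26 mm above the point). Under it: black round flange, 46 mm diameter, 6 mm thick, underside 20 mm below the point. Then the stem.
- brush_tip (a point): Lower end of the same brush's stem, on its axis, 46 mm below brush_grip, same axes. The black stem reaches 26 mm below the flange: two crossed ribs along the brush's x and y, each 30 mm end to end and 9 mm thick, the lowest 12 mm tapering to 24 x 4.4 mm at the tip as a lead-in. The cross looks the same after each quarter turn, so the brush fits in four ways.
- socket (a point): Centre of the mouth of the scrubber's drive socket, 115 mm above the counter, level with the flat top of its white collar (58 x 58 mm); z up. The opening is a cross of two dark slots along this frame's x and y, each 33 mm end to end, 11.5 mm wide, 35 mm deep. Fully home, the stem is in the slots and the flange lies on the collar: brush_grip is 20 mm above this point.
- dock: The cordless scrubber in its dock, fixed: grey base 130 x 110 mm, 20 mm high, blue body 66 x 66 mm, white square collar with the socket on top at 115 mm. Origin at the centre of its underside, axes as the socket's.
- ejector (a joint): Travel (m) of the red spring pin in the middle of the socket: 0 when up (its top 19 mm below the mouth), about 0.007 with the brush fully home, 0.010 at most. It pushes up with 3 N at 0 and 7 N at 0.007, more than the brush weighs, so the brush stays home only while pressed.
- rack: Grey rack block, fixed, 80 mm (its x) by 190 mm (its y) by 34 mm high; origin at the centre of its underside. Two round holes 36 mm wide and 30 mm deep at y = -50 and +50 mm; brush and pad stand in them with their flanges on its top face.
- pad_center (a point): Bystander: round orange polishing head, 46 mm diameter, in the other hole of the rack; centre of its body, its top 14 mm above this point.
- tin_center (a point): Bystander: aluminium lint tin, 83 mm diameter, 55 mm high, on the tray of the slim white cart; its centre.
- cup: Bystander: green ceramic cup, 76 mm diameter, 85 mm high, on the cart's tray; origin at the centre of its underside.
- dryer_ball_center (a point): Bystander: yellow hard dryer ball, 68 mm diameter, on the cart's tray; its centre.
- detergent_center (a point): Bystander: blue bottle, 70 mm diameter, 190 mm high, on the counter near its far edge; its centre.
Things that resemble listed ones, but are neither listed nor needed, are in the scene too. There is more than one size of the rack; the one meant has the size given above.

How it is judged:
By the outcome, as a careful person would: the job done as asked, in the order asked, and still so for the second after the job is handed in, while the arm keeps its last pose, push and grip.
It also fails if it takes over 38 s, if anything falls off the work surface, if the arm or the gripper's body presses on something with over 40 N, if the wrist force passes 120 N, or if a joint passes its speed limit or range.

### The arm

A 6-joint arm with a two-finger parallel gripper is mounted at the origin on the work surface. World frame = base frame: x ahead of the robot, y to its left, z up, the work surface at z = 0. Lengths are in mm, angles in rad, forces in N, time in s.
With the tool pointing down it reaches from about 275 to 750 mm from the base axis. Payload 10.2 kg.
Tool frame: the origin (TCP) lies midway between the tips of the shut fingers; the grasp point (between the pads) lies 19 mm behind it; z points along the fingers, y is the line along which they close (so a half turn about z gives the same grasp; the last joint's range is limited). The gripper opens to 85 mm and grips with 20 to 120 N. Pads are 22 mm wide; open, the fingers measure 114 mm over their backs; the gripper's body (76 mm by 85 mm) begins 54 mm behind the grasp point. The pads swing forward as they close: fully open they stand 13 mm farther back than shut.
Start: joints at [-1.342, 0.313, 1.498, -0, 1.331, -0.223], TCP at [229.196, -472.335, 231.294] pointing down, gripper open.
Joint ranges: [-2.94, 2.94], [-0.97, 2.17], [0.19, 2.56], [-1.23, 4.37], [0.02, 3.11], [-2.88, 2.88]. Speed limits (rad/s): [2.39, 2.39, 3.01, 3.14, 3.14, 3.14].

### API

Orientations are given as a unit quaternion [w, x, y, z].
In Python, from rig import ctrl gives the robot as it stands.
- The arm moves only by the tool send_rows, never from a script. Its argument "targets" is a list of rows, each an object with "offset": the shift along the world's x, y, z in cm, a list of three; "spin": the turn about the world's z in rad. A call has 1 to 8 rows; each row is the pose to reach, as a shift and turn from the pose commanded when the call began; what a row does not reach only later rows make up. A row lasts 1/12 s, in which the tool goes at most 41.7 mm and 7.16 degrees, less where a joint would pass 70% of its speed; a pose out of reach is approached as far as the arm can. A call with a gripper value outside its range is refused whole. "grip" is the opening, from 0 (shut) to 1 (fully open), set as the call begins (left out, the last holds). The fingers move at their own pace and stop on an object; "squeeze" is the grip in N (left out, the last holds). Time passes only in rows, so rows that repeat a pose let the fingers close. It gives the time, the measured TCP pose, the force, the opening and the grip force at its end, in the units of the state.
- ctrl.sense(): the state, without advancing time (a new reading comes with each control period).
- ctrl.capture(name): name is "side" or "top"; returns (picture, depth): 480x640x3 uint8, red, green, blue; 480x640 float32, mm along the optical axis (not along the pixel's ray), 0 where there is no reading.
- ctrl.calibration(name): a dict with "fx", "fy", "cx", "cy" (pixels), "view" (4x4, takes a point from world to camera coordinates). Camera axes: x right, y down, z forward; pixel columns grow to the right and rows downward; lengths in mm; the calibration is good to about 2 mm. A picture is of the moment at which its call begins. calibration takes no time and is no camera call.
- ctrl.finish_job(): hands the job in; it is judged then, once.
Trained networks look in the newest picture that a camera, given by its name, has taken for a name from the list of things; names that differ only in an ending like _2 or _b are one class to them, and where a whole thing is asked for, a point or a joint stands for the part that bears it (a point fixed in the world has none). Each returns a list of dicts, best first, with "conf" (0 to 1); they miss things now and then, are a little off and sometimes report something else, mostly with a low value. They report only what shows in the picture. A call takes as long as a camera call. They do not tell look-alikes from the thing itself.
- ctrl.search_frame(camera, query): "box" ([left, top, right, bottom] in pixels, round what is visible of it).
- ctrl.place_of(camera, query): "uv" ([column, row] in pixels: a listed point, or the origin of a listed thing).
The state is a dict: "time_s": time; "joints": joint angles; "dq": joint speeds; "tau": joint torques, N m; "eef_pos": TCP position; "ee_rot": TCP orientation; "force": force on the tool from outside, world axes, zero at the start; "wrist_torque": the same for the moment, N m; "grip_width": opening from 0.0 (shut) to 1.0 (fully open); "grip_force": force on a finger pad.
Only numpy, scipy, OpenCV 4.12 (cv2) and the standard library are available. Lean on these libraries where they do the work, as an engineer would, in place of code of your own. Each camera call takes 0.05 s, during which the arm holds its last target. There are 200 camera calls.

## Working session

There is one attempt and no reset: what is moved stays moved. The work goes in short steps, Python scripts to look and compute and a tool call to move; the robot and the scene stay as the last step left them, time stands still between calls to the robot, and variables do not carry over. Pictures are saved under pics/ and viewed, at most 10 in all, crops included, and the job is handed in when it is done.

Besides the shell and the picture viewer there is one more tool, called after ">>>" as name([rows], argument=value, ...), one row to a line, values as JSON. send_rows: Moves the arm, as the interface text tells. Its arguments: {"type":"object","properties":{"targets":{"type":"array"},"grip":{"type":"number"},"squeeze":{"type":"number"}},"required":["targets"]}

```bash
mkdir -p pics; cat > h.py <<'E'
import numpy as np, cv2
from rig import ctrl
def snap(n,f=None):
    p,d=ctrl.capture(n)
    if f: cv2.imwrite(f,cv2.cvtColor(p,cv2.COLOR_RGB2BGR))
    return p,d
def at_z(n,uv,z):
    c=ctrl.calibration(n);V=np.linalg.inv(np.array(c['view']))
    r=V[:3,:3]@np.array([(uv[0]-c['cx'])/c['fx'],(uv[1]-c['cy'])/c['fy'],1]);o=V[:3,3]
    return o+r*(z-o[2])/r[2]
def cloud(n,d):
    c=ctrl.calibration(n);V=np.linalg.inv(np.array(c['view']))
    v,u=np.mgrid[:480,:640]
    P=np.stack([(u-c['cx'])/c['fx']*d,(v-c['cy'])/c['fy']*d,d],-1)
    W=P@V[:3,:3].T+V[:3,3]; W[d<=0]=np.nan
    return W
E
python3 - <<'E'
from h import *
for n in("top","side"):
    p,d=snap(n,f"pics/{n}0.png");W=cloud(n,d);np.savez(f"{n}0.npz",p=p,W=W)
    print(n,np.linalg.inv(np.array(ctrl.calibration(n)['view']))[:3,3].round())
    for q in("brush_grip","socket","rack","dock","pad_center"):
        for r in ctrl.place_of(n,q)[:4]:
            u,v=np.clip(np.round(r['uv']).astype(int),0,[639,479]);print(q,r['conf'],[u,v],W[v,u].round())
E
```

```text
top [ 465.  156. 1349.]
brush_grip 0.93 [np.int64(441), np.int64(236)] [ 587. -137.   71.]
socket 0.97 [np.int64(278), np.int64(271)] [513. 240.  92.]
rack 0.72 [np.int64(449), np.int64(312)] [ 410. -159.   27.]
rack 0.7 [np.int64(360), np.int64(225)] [622.  46.  25.]
rack 0.61 [np.int64(453), np.int64(243)] [ 573. -173.   35.]
dock 0.78 [np.int64(281), np.int64(272)] [510. 233. 111.]
pad_center 0.91 [np.int64(479), np.int64(247)] [ 561. -227.   60.]
side [ 85. 832. 918.]
socket 0.69 [np.int64(315), np.int64(271)] [519. 242.  98.]
rack 0.71 [np.int64(425), np.int64(232)] [ 388. -132.   23.]
rack 0.66 [np.int64(327), np.int64(238)] [608.  63.  22.]
dock 0.89 [np.int64(315), np.int64(296)] [498. 271.  43.]
pad_center 0.7 [np.int64(392), np.int64(188)] [ 551. -212.   63.]
```

View pics/top0.png

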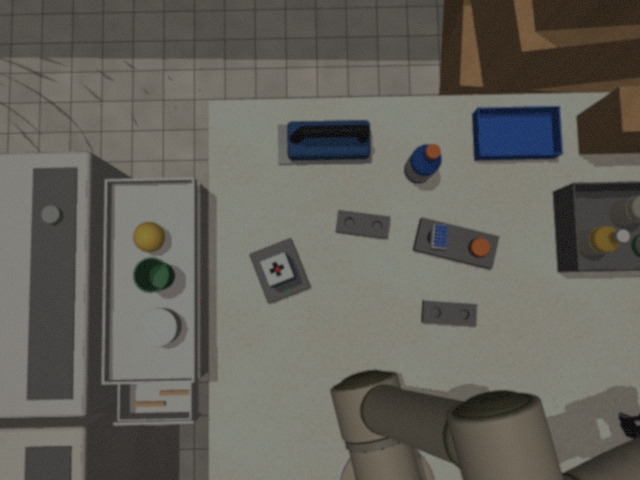

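View pics/side0.png

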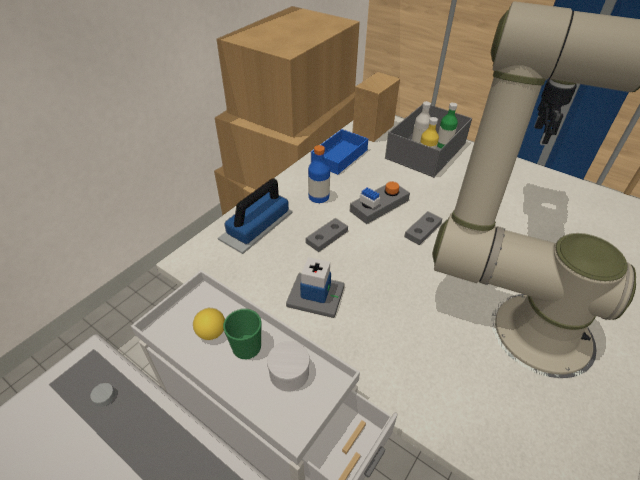

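The top picture shows the brush (blue, 441,236) and orange pad (480,247) in the large rack. Two smaller empty racks, at (362,224) and (449,313), are decoys. The socket cross is at (278,269). I'll measure the yaws and make an enlarged crop to confirm.

```bash
cat >> h.py <<'E'
def rect(n,mask,z):
    v,u=np.nonzero(mask); P=np.array([at_z(n,(a,b),z)[:2] for a,b in zip(u,v)],np.float32)
    (c,s,a)=cv2.minAreaRect(P); return np.round(c,1),np.round(s,1),round(a,1),len(P)
def big(m):
    k,l,s,_=cv2.connectedComponentsWithStats(m.astype(np.uint8)); return l==1+np.argmax(s[1:,4])
def roi(u0,v0,u1,v1):
    m=np.zeros((480,640),bool); m[v0:v1,u0:u1]=1; return m
E
python3 - <<'E'
from h import *
D=np.load("top0.npz");p=D['p'];W=D['W'];hsv=cv2.cvtColor(p,cv2.COLOR_RGB2HSV)
H,S,V=[hsv[...,i].astype(int) for i in range(3)]
b=big(roi(420,215,460,260)&(H>100)&(H<130)&(S>90)); print("bristle",rect("top",b,80))
c=big(roi(250,240,315,300)&(V>140)&(S<60)&(W[...,2]>95));print("collar",rect("top",c,115))
x=big(roi(265,257,292,282)&((V<90)|(S>120)));print("cross",rect("top",x,115))
r=big(roi(405,210,510,275)&(W[...,2]>20)&(W[...,2]<120));print("rack",rect("top",r,34))
d=big(roi(240,230,320,310)&(W[...,2]>10));print("dock",rect("top",d,20))
a=cv2.resize(p[205:280,400:510],None,fx=5,fy=5,interpolation=cv2.INTER_CUBIC)
e=cv2.resize(p[235:307,245:315],(365,375),interpolation=cv2.INTER_CUBIC)[:, :245*5]
im=np.hstack([cv2.resize(a,(440,300)),cv2.resize(e,(292,300))]);cv2.imwrite("pics/c1.png",im[...,::-1])
print({k:np.round(v,3) for k,v in ctrl.sense().items()})
E
```

```text
bristle (array([ 587.9, -134.3]), array([27.7, 48.7]), 82.4, 247)Traceback (most recent call last):
  File "<stdin>", line 5, in <module>
  File "h.py", line 21, in big
    k,l,s,_=cv2.connectedComponentsWithStats(m.astype(np.uint8)); return l==1+np.argmax(s[1:,4])
                                                                              ~~~~~~~~~^^^^^^^^^
    return _wrapfunc(a, 'argmax', axis=axis, out=out, **kwds)
    return bound(*args, **kwds)
ValueError: attempt to get argmax of an empty sequence
```

```bash
python3 - <<'E'
from h import *
D=np.load("top0.npz");p=D['p'];W=D['W'];hsv=cv2.cvtColor(p,cv2.COLOR_RGB2HSV)
H,S,V=[hsv[...,i].astype(int) for i in range(3)]
print("V",V[258:284:3,260:298:3],"\nZ",W[258:284:3,260:298:3,2].round())
c=big(roi(255,250,300,290)&(V>125)&(S<70));c=cv2.morphologyEx(c.astype(np.uint8),cv2.MORPH_CLOSE,np.ones((9,9)));print("collar",rect("top",c,115))
x=big(roi(267,258,288,280)&((V<100)|(S>120)));print("cross",rect("top",x,115), np.mean([at_z("top",(a,b),115) for b,a in zip(*np.nonzero(x))],0))
r=big(roi(405,210,510,275)&(W[...,2]>18)&(W[...,2]<120));print("rack",rect("top",r,34))
d=big(roi(240,230,320,310)&(W[...,2]>10));print("dock",rect("top",d,20))
a=cv2.resize(p[205:280,400:510],(440,300),interpolation=cv2.INTER_CUBIC)
e=cv2.resize(p[235:305,245:315],(300,300),interpolation=cv2.INTER_CUBIC)
cv2.imwrite("pics/c1.png",np.hstack([a,e])[...,::-1])
print(ctrl.sense()['time_s'],ctrl.sense()['ee_rot'],ctrl.sense()['force'])
E
```

```text
V [[ 78  77  91 115 132 134 134 136 136  79  48  69  72]
 [ 93 126 133 134 133 112 134 136 134 114  48  58  76]
 [ 91 135 131 132  86  24 108  97 127 128  56  51  72]
 [ 73 128 133 131 102  65  94  28 102 134  93  48  63]
 [ 71 102 135 101  19  83 109  99 133 133 122  47  56]
 [ 72  79 137 125  89 105  34 102 132 132 136  69  52]
 [ 75  75 115 131 137 130  94 128 135 132 122  84  44]
 [ 76  71  90 138 134 132 130 130 119  78  56  42  50]
 [ 81  71  78 130 131 123 100  67  48  48  55  60  56]] 
Z [[ 13.  19.  18. 115. 114. 114. 120. 114. 112.  77.  16.  19.  25.]
 [ 19. 117. 111. 113. 116. 113. 114. 111. 114. 115.  63.  20.  21.]
 [ 18. 114. 114. 107. 112.  nan 118. 119. 115. 114.  79.  21.  18.]
 [ 16. 117. 112. 118. 111.  82.  96.  79. 115. 112. 100.  18.  20.]
 [ 22. 110. 111. 113.  83.  95.  98. 114. 117. 114. 113.  73.  20.]
 [ 22.  25. 116. 113.  82. 114.  82. 114. 113. 114. 118.  74.  17.]
 [ 18.  16. 117. 116. 115. 114.  81. 114. 114. 113. 112. 118.  32.]
 [ 19.  20.  17.  nan 113. 117. 117. 112. 115.  92.  83.  69.  19.]
 [ 12.  24.  18. 114. 116. 115. 116.  77.  76.  34.  24.  22.  20.]]
collar (array([517.7, 242.5]), array([53.5, 53.8]), 20.7, 472)
cross (array([517.1, 242.5]), array([26.8, 28.2]), 70.7, 130) [517.57247964 242.31646061 115.        ]Traceback (most recent call last):
  File "<stdin>", line 7, in <module>
  File "h.py", line 18, in rect
    v,u=np.nonzero(mask); P=np.array([at_z(n,(a,b),z)[:2] for a,b in zip(u,v)],np.float32)
                                      ~~~~^^^^^^^^^^^
  File "h.py", line 8, in at_z
    c=ctrl.calibration(n);V=np.linalg.inv(np.array(c['view']))
ValueError: time passes only in moves, steps and waits
```

```bash
sed -i 's/^from rig import ctrl/from rig import ctrl\nimport functools\ncal=functools.lru_cache(ctrl.calibration)/; s/ctrl.calibration(n)/cal(n)/' h.py
python3 - <<'E'
from h import *
D=np.load("top0.npz");p=D['p'];W=D['W']
r=big(roi(405,210,510,275)&(W[...,2]>18)&(W[...,2]<120));print("rack",rect("top",r,34))
d=big(roi(240,230,320,310)&(W[...,2]>10));print("dock",rect("top",d,20))
a=cv2.resize(p[205:280,400:510],(440,300),interpolation=cv2.INTER_CUBIC)
e=cv2.resize(p[235:305,245:315],(300,300),interpolation=cv2.INTER_CUBIC)
cv2.imwrite("pics/c1.png",np.hstack([a,e])[...,::-1])
s=ctrl.sense();print(s['time_s'],s['ee_rot'],s['force'])
E
```

```text
rack (array([ 573.9, -181.4]), array([192.9,  81.7]), 74.7, 2744)
dock (array([516.9, 241.8]), array([129.5, 109.6]), 20.4, 2453)
0.6 [2.54897298e-06 9.74592914e-01 2.23983599e-01 5.66574479e-07] [0.21794058 0.67461334 0.3868448 ]
```

View pics/c1.png

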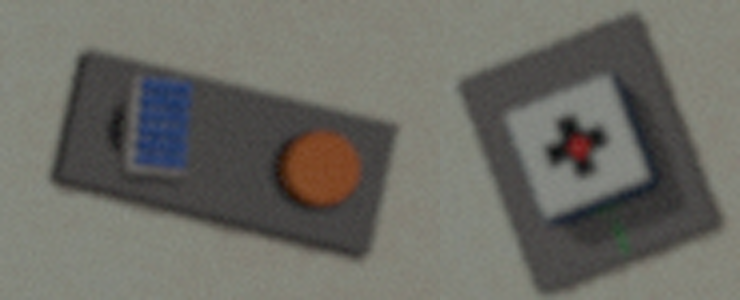

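The crop confirms the large rack: it measures 193 x 82 mm, against 190 x 80 given. The brush is at about (587.5, -134) with its long axis at -7.6°. The socket is at (517.4, 242.4) with its axes at 20.6°. I'm moving now.

>>> send_rows([
  {"offset": [2.5,2.4,0],"spin": -0.07},
  {"offset": [5,4.8,0],"spin": -0.15},
  {"offset": [7.5,7.2,0],"spin": -0.22},
  {"offset": [10,9.5,0],"spin": -0.29},
  {"offset": [12.5,11.9,0],"spin": -0.37},
  {"offset": [15,14.2,0],"spin": -0.44},
  {"offset": [17.5,16.6,0],"spin": -0.51},
  {"offset": [20,19,0],"spin": -0.585},
], grip=0.8, squeeze=80)

```text
time_s: 1.27
eef_pos: [430.2, -281.0, 231.4]
ee_rot: [0.0, 0.998, -0.068, 0.0]
force: [0.4, -0.6, 0.3]
grip_width: 0.799
grip_force: 0.0
```

>>> send_rows([
  {"offset": [2.5,2.4,-1],"spin": 0},
  {"offset": [5,4.8,-2],"spin": 0},
  {"offset": [7.5,7.2,-3],"spin": 0},
  {"offset": [10,9.5,-4],"spin": 0},
  {"offset": [12.5,11.8,-5],"spin": 0},
  {"offset": [14.5,13.5,-6],"spin": 0},
  {"offset": [15.85,14.8,-7],"spin": 0},
  {"offset": [15.85,14.8,-7],"spin": 0},
])

```text
time_s: 1.93
eef_pos: [588.6, -131.5, 158.9]
ee_rot: [-0.001, 0.998, -0.065, -0.001]
force: [-0.8, 0.6, -0.6]
grip_width: 0.798
grip_force: 0.0
```

```bash
python3 - <<'E'
from h import *
s=ctrl.sense();print({k:np.round(s[k],3) for k in('time_s','eef_pos','ee_rot','joints','force','grip_width')})
p,d=snap("top");a=cv2.resize(p[195:290,390:520],(520,380),interpolation=cv2.INTER_CUBIC)
p,d=snap("side");b=cv2.resize(p[120:215,325:425],(400,380),interpolation=cv2.INTER_CUBIC)
cv2.imwrite("pics/c2.png",cv2.resize(np.hstack([a,b]),(800,330))[...,::-1])
E
```

```text
{'time_s': np.float64(1.933), 'eef_pos': array([ 588.615, -131.463,  158.857]), 'ee_rot': array([-0.001,  0.998, -0.065, -0.001]), 'joints': array([-4.140e-01,  5.450e-01,  1.346e+00,  1.000e-03,  1.253e+00,
        1.286e+00]), 'force': array([-0.829,  0.576, -0.572]), 'grip_width': np.float64(0.798)}
```

View pics/c2.png

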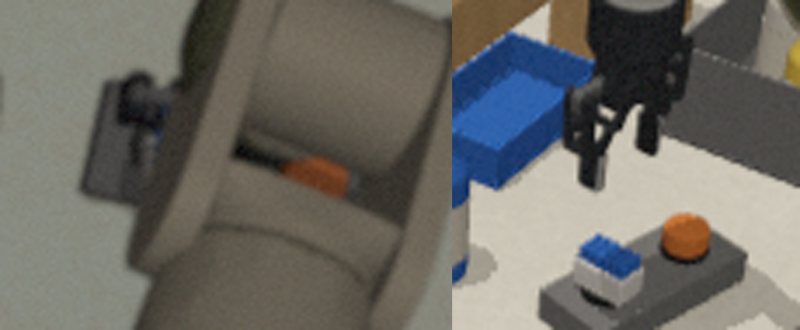

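The gripper hangs above the brush with its fingers straddling it along the rack's length, and the pad is clear. I'm descending.

>>> send_rows([
  {"offset": [0,0,-2],"spin": 0},
  {"offset": [0,0,-4.5],"spin": 0},
  {"offset": [0,0,-7],"spin": 0},
  {"offset": [0,0,-9],"spin": 0},
  {"offset": [0,0,-10.5],"spin": 0},
  {"offset": [0,0,-11.5],"spin": 0},
  {"offset": [0,0,-12],"spin": 0},
  {"offset": [0,0,-12],"spin": 0},
])

```text
time_s: 2.7
eef_pos: [587.3, -134.9, 41.2]
ee_rot: [-0.0, 0.998, -0.067, -0.0]
force: [-0.2, 0.6, -0.7]
grip_width: 0.798
grip_force: 0.0
```

>>> send_rows([
  {"offset": [0,0,0],"spin": 0},
  {"offset": [0,0,0],"spin": 0},
  {"offset": [0,0,0],"spin": 0},
  {"offset": [0,0,0],"spin": 0},
  {"offset": [0,0,0],"spin": 0},
  {"offset": [0,0,0],"spin": 0},
  {"offset": [0,0,0],"spin": 0},
  {"offset": [0,0,0],"spin": 0},
], grip=0.1)

```text
time_s: 3.37
eef_pos: [588.4, -134.6, 42.7]
ee_rot: [0.0, 0.998, -0.066, 0.001]
force: [-0.8, 0.1, 5.9]
grip_width: 0.379
grip_force: 80.1
```

```bash
python3 - <<'E'
from h import *
s=ctrl.sense();print({k:np.round(s[k],3) for k in('time_s','eef_pos','ee_rot','joints','force','grip_width','grip_force')})
p,d=snap("side");b=cv2.resize(p[140:220,340:420],(500,500),interpolation=cv2.INTER_CUBIC)
cv2.imwrite("pics/c3.png",b[...,::-1])
E
```

```text
{'time_s': np.float64(3.367), 'eef_pos': array([ 588.372, -134.594,   42.679]), 'ee_rot': array([ 0.   ,  0.998, -0.066,  0.001]), 'joints': array([-0.419,  0.68 ,  1.452, -0.   ,  1.007,  1.285]), 'force': array([-0.79 ,  0.112,  5.893]), 'grip_width': np.float64(0.379), 'grip_force': np.float64(80.141)}
```

View pics/c3.png

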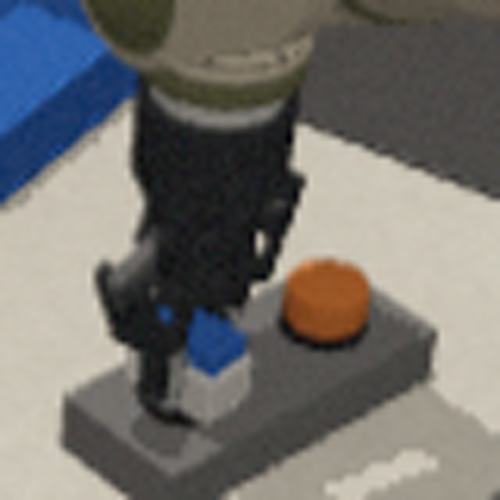

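The brush is gripped: the opening is about 32 mm, the force 80 N, and the pads are on the flat sides just above the flange. I'm lifting it, then carrying it to the socket.

>>> send_rows([
  {"offset": [0,0,0.5],"spin": 0},
  {"offset": [0,0,1.5],"spin": 0},
  {"offset": [0,0,3],"spin": 0},
  {"offset": [0,0,5.5],"spin": 0},
  {"offset": [0,0,8.5],"spin": 0},
  {"offset": [0,0,11.5],"spin": 0},
  {"offset": [0,0,14],"spin": 0},
  {"offset": [0,0,15.5],"spin": 0},
])

```text
time_s: 4.08
eef_pos: [588.2, -134.5, 200.4]
ee_rot: [0.001, 0.998, -0.066, 0.002]
force: [0.2, -0.7, -1.3]
grip_width: 0.382
grip_force: 79.5
```

>>> send_rows([
  {"offset": [-0.4,2,0],"spin": 0.04},
  {"offset": [-0.9,5,0],"spin": 0.1},
  {"offset": [-1.5,8,0],"spin": 0.16},
  {"offset": [-2,11,0],"spin": 0.22},
  {"offset": [-2.6,14,0],"spin": 0.28},
  {"offset": [-3.2,17,0],"spin": 0.34},
  {"offset": [-3.7,20,0],"spin": 0.4},
  {"offset": [-4.3,23,0],"spin": 0.46},
])

```text
time_s: 4.75
eef_pos: [544.1, 97.1, 197.1]
ee_rot: [0.0, 0.986, 0.164, 0.0]
force: [1.1, -0.5, -0.9]
grip_width: 0.382
grip_force: 79.4
```

>>> send_rows([
  {"offset": [-0.6,3,0],"spin": 0.03},
  {"offset": [-1.1,6,0],"spin": 0.03},
  {"offset": [-1.7,9,0],"spin": 0.03},
  {"offset": [-2.2,11.5,0],"spin": 0.03},
  {"offset": [-2.6,13.5,0],"spin": 0.03},
  {"offset": [-2.75,14.7,0],"spin": 0.03},
  {"offset": [-2.75,14.7,0],"spin": 0.03},
  {"offset": [-2.75,14.7,0],"spin": 0.03},
])

```text
time_s: 5.42
eef_pos: [517.2, 242.5, 196.6]
ee_rot: [0.0, 0.984, 0.178, 0.0]
force: [0.5, -1.1, -1.7]
grip_width: 0.377
grip_force: 79.5
```

```bash
python3 - <<'E'
from h import *
s=ctrl.sense();print({k:np.round(s[k],3) for k in('time_s','eef_pos','ee_rot','joints','force','grip_width','grip_force')})
p,d=snap("side");np.savez("side1.npz",p=p,d=d,W=cloud("side",d));b=cv2.resize(p[190:320,260:380],(550,596),interpolation=cv2.INTER_CUBIC)
cv2.imwrite("pics/c4.png",b[...,::-1])
for q in("brush_grip","brush_tip","socket"): print(q,ctrl.place_of("side",q)[:2])
x=np.array(cal("side")['view']);c=cal("side")
def pr(P):
    q=x[:3,:3]@P+x[:3,3];return (q[:2]/q[2]*[c['fx'],c['fy']]+[c['cx'],c['cy']]).round(1)
e=s['eef_pos'];print("proj tip",pr(e-[0,0,34.7]),"grip",pr(e+[0,0,11.3]),"sock",pr(np.array([517.4,242.4,115])))
E
```

```text
{'time_s': np.float64(5.417), 'eef_pos': array([517.237, 242.499, 196.568]), 'ee_rot': array([0.   , 0.984, 0.178, 0.   ]), 'joints': array([ 0.234,  0.442,  1.406, -0.   ,  1.294,  1.447]), 'force': array([ 0.508, -1.102, -1.672]), 'grip_width': np.float64(0.377), 'grip_force': np.float64(79.536)}
brush_grip [{'uv': [320.3, 238.9], 'conf': 0.55}]
brush_tip [{'uv': [314.4, 250.5], 'conf': 0.57}]
socket [{'uv': [316.0, 269.3], 'conf': 0.67}]
proj tip [315.6 253.4] grip [315.7 239.6] sock [315.5 266.6]
```

View pics/c4.png

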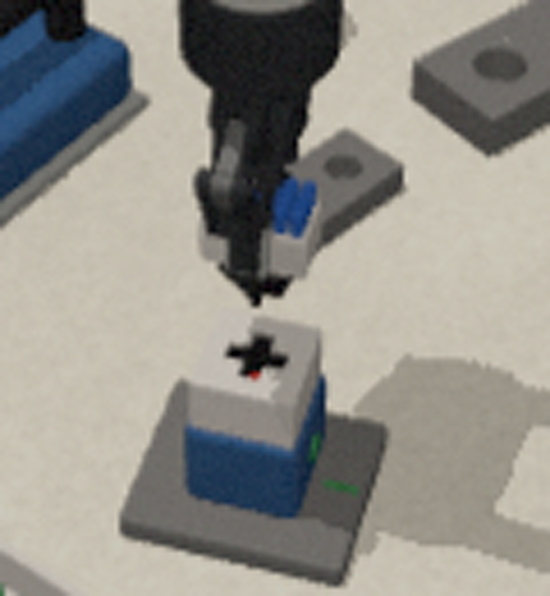

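The tip at (316,255) sits in line above the cross at (316,267), and the yaw matches, as the projections do. I'm lowering into the lead-in.

>>> send_rows([
  {"offset": [0,0,-1.5],"spin": 0},
  {"offset": [0,0,-3],"spin": 0},
  {"offset": [0,0,-4],"spin": 0},
  {"offset": [0,0,-4.6],"spin": 0},
  {"offset": [0,0,-5],"spin": 0},
  {"offset": [0,0,-5.3],"spin": 0},
  {"offset": [0,0,-5.6],"spin": 0},
  {"offset": [0,0,-5.6],"spin": 0},
])

```text
time_s: 6.28
eef_pos: [517.2, 242.6, 140.1]
ee_rot: [0.0, 0.984, 0.177, -0.0]
force: [0.5, 0.2, -1.5]
grip_width: 0.383
grip_force: 79.5
```

>>> send_rows([
  {"offset": [0,0,-0.2],"spin": 0},
  {"offset": [0,0,-0.4],"spin": 0},
  {"offset": [0,0,-0.6],"spin": 0},
  {"offset": [0,0,-0.8],"spin": 0},
  {"offset": [0,0,-0.9],"spin": 0},
  {"offset": [0,0,-0.9],"spin": 0},
])

```text
time_s: 6.78
eef_pos: [517.3, 243.1, 131.2]
ee_rot: [-0.0, 0.984, 0.177, 0.0]
force: [2.0, 5.0, -3.1]
grip_width: 0.383
grip_force: 79.5
```

>>> send_rows([
  {"offset": [0.02,0.06,0],"spin": 0},
  {"offset": [0.02,0.06,-0.2],"spin": 0},
  {"offset": [0.02,0.06,-0.4],"spin": 0},
  {"offset": [0.02,0.06,-0.5],"spin": 0},
  {"offset": [0.02,0.06,-0.6],"spin": 0},
  {"offset": [0.02,0.06,-0.6],"spin": 0},
])

```text
time_s: 7.28
eef_pos: [517.5, 243.2, 125.5]
ee_rot: [0.0, 0.984, 0.177, 0.0]
force: [-1.2, 1.6, 4.2]
grip_width: 0.383
grip_force: 80.3
```

>>> send_rows([
  {"offset": [0,0,-0.1],"spin": 0},
  {"offset": [0,0,-0.2],"spin": 0},
  {"offset": [0,0,-0.2],"spin": 0},
  {"offset": [0,0,-0.2],"spin": 0},
])

```text
time_s: 7.62
eef_pos: [517.5, 243.2, 123.7]
ee_rot: [0.0, 0.984, 0.177, 0.0]
force: [-0.9, 1.2, 6.2]
grip_width: 0.384
grip_force: 80.7
```

>>> send_rows([
  {"offset": [0,0,-0.1],"spin": 0},
  {"offset": [0,0,-0.1],"spin": 0},
  {"offset": [0,0,-0.1],"spin": 0},
])

```text
time_s: 7.87
eef_pos: [517.5, 243.2, 123.7]
ee_rot: [0.0, 0.984, 0.178, 0.0]
force: [-5.1, 0.9, 13.0]
grip_width: 0.383
grip_force: 81.6
```

It has reached a hard stop at z = 123.7, just where home was predicted. I'll press a little more, then check.

>>> send_rows([
  {"offset": [0.02,0,-0.1],"spin": 0},
  {"offset": [0.02,0,-0.1],"spin": 0},
  {"offset": [0.02,0,-0.1],"spin": 0},
  {"offset": [0.02,0,-0.1],"spin": 0},
  {"offset": [0.02,0,-0.1],"spin": 0},
  {"offset": [0.02,0,-0.1],"spin": 0},
], squeeze=100)

```text
time_s: 8.37
eef_pos: [517.6, 243.2, 123.7]
ee_rot: [0.0, 0.984, 0.178, 0.001]
force: [-10.0, -0.9, 22.3]
grip_width: 0.38
grip_force: 98.4
```

```bash
python3 - <<'E'
from h import *
s=ctrl.sense();print({k:np.round(s[k],3) for k in('time_s','eef_pos','force','grip_width','grip_force')})
p,d=snap("side");b=cv2.resize(p[190:320,260:380],(550,596),interpolation=cv2.INTER_CUBIC)
cv2.imwrite("pics/c5.png",b[...,::-1])
E
```

```text
{'time_s': np.float64(8.367), 'eef_pos': array([517.561, 243.245, 123.689]), 'force': array([-10.003,  -0.864,  22.299]), 'grip_width': np.float64(0.38), 'grip_force': np.float64(98.386)}
```

View pics/c5.png

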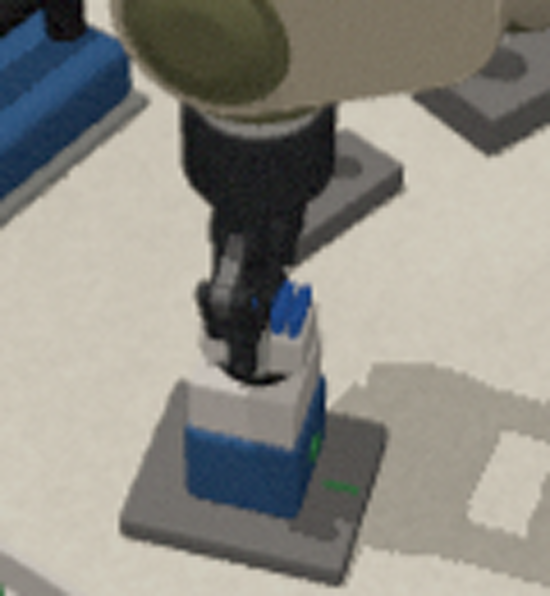

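The flange lies flat on the white collar (around 255,375 in the crop), and the arm is pressing with a steady 22 N. I'm handing it in.

```bash
python3 -c "
from rig import ctrl
print(ctrl.finish_job())"
```

```text
the job is handed in; nothing more can be done
None
```

The brush is fully home in the scrubber's socket, still gripped at about 98 N and pressed down with about 22 N; I touched nothing else and handed the job in at 8.4 s, but it returned no verdict.

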